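# Shut the gas cock in the bench service box

### The job

The flash-point test is over: shut off the gas at the bench's service box. With the fingertips, push the black cover's lip to slide it right back to its rear stop, then push the yellow handle clockwise until it is fully shut, crosswise to its pipe. Push gently, never pinch or lift anything, leave the green and blue handles and the things on the bench alone, and finish with the cover open and the hand clear.

Things in the scene. Friction and masses are not known exactly. Their poses are not given: they have to be found in the camera images.
- service_box: Fixed cream steel box with blue edging, 296 (x) by 308 mm (y), rim 100 mm above the bench. Origin: on the bench under the middle of its valve well; x points away from the robot (the way the cover slides open), y left, z up. Near outer face at x = -80 mm. Blue guide strips along both sides rise 10 mm above the rim. Three brass hose nozzles stand out 38 mm from the near face, 48 mm above the bench.
- well (a point): Middle of the valve well's floor, 6 mm above the bench. The well is open from box x = -66 to +62 mm and y = -136 to +136 mm; behind it is a flat deck level with the rim. The three valves stand in a row along box y, 76 mm apart, their spindles at box x = +12 mm; which colour stands where changes. In the well only the levers stand higher than 68 mm above the bench.
- rear_stop (a point): Middle of the rear stop's near face, at the far end of the deck, box x = 210 mm, 107 mm above the bench; the stop is 14 mm high. The cover's far edge meets it when fully open. Behind the box three copper supply pipes, up to 56 mm high, stand out 46 mm and go down into the bench.
- cover: Loose black sheet, 146 (x) by 292 mm (y), 4 mm thick, 0.3 to 0.65 kg, lying on the rim over the well, sliding along box x between the guides (2 mm play each side) under a push of a few newtons. Its whole near edge is an upturned lip with a bright edge, 4 mm thick, 26 mm high from the underside. Origin: centre of the underside, axes as the box's; at box x = -3 to +5 mm at the start, +137 mm when fully open.
- cover_lip (a point): Middle of the near (outer) face of the cover's lip, 16 mm above the cover's underside and 73 mm nearer than its origin: the place to push.
- yellow_handle (a joint): Angle of the yellow (fuel gas) lever about its upright spindle, rad: 0 = open (in line with its pipe, pointing to the box's near side, -x), pi/2 = shut, at its stop (pointing to box +y). Shuts clockwise seen from above; starts 0 to 0.15; takes about 0.22 N m (6 N near its end) and stays where it is left.
- yellow_tip (a point): Point on top of the yellow lever, 40 mm from its spindle axis. The coloured sleeve is 14 mm wide and 12 mm thick, 68 to 80 mm above the bench (top 20 mm below the rim), and reaches from 14 to 54 mm from the spindle axis; hub nut 18 mm across, up to 84 mm.
- valve_yellow: The yellow-handled brass ball valve, fixed in the well, 34 mm long body with copper pipe along box x. Origin: on the well's floor, 6 mm above the bench, under the spindle axis; axes as the box's.
- green_handle (a joint): Angle of the green (water) lever about its upright spindle, rad: 0 = open (in line with its pipe, pointing to the box's near side, -x), pi/2 = shut, at its stop (pointing to box +y). Shuts clockwise seen from above; starts 0 to 0.15; takes about 0.22 N m (6 N near its end) and stays where it is left.
- green_tip (a point): Point on top of the green lever, 40 mm from its spindle axis. The coloured sleeve is 14 mm wide and 12 mm thick, 68 to 80 mm above the bench (top 20 mm below the rim), and reaches from 14 to 54 mm from the spindle axis; hub nut 18 mm across, up to 84 mm.
- valve_green: The green-handled brass ball valve, fixed in the well, 34 mm long body with copper pipe along box x. Origin: on the well's floor, 6 mm above the bench, under the spindle axis; axes as the box's.
- blue_handle (a joint): Angle of the blue (compressed air) lever about its upright spindle, rad: 0 = open (in line with its pipe, pointing to the box's near side, -x), pi/2 = shut, at its stop (pointing to box +y). Shuts clockwise seen from above; starts 0 to 0.15; takes about 0.22 N m (6 N near its end) and stays where it is left.
- blue_tip (a point): Point on top of the blue lever, 40 mm from its spindle axis. The coloured sleeve is 14 mm wide and 12 mm thick, 68 to 80 mm above the bench (top 20 mm below the rim), and reaches from 14 to 54 mm from the spindle axis; hub nut 18 mm across, up to 84 mm.
- valve_blue: The blue-handled brass ball valve, fixed in the well, 34 mm long body with copper pipe along box x. Origin: on the well's floor, 6 mm above the bench, under the spindle axis; axes as the box's.
- reagent_bottle: Loose amber bottle with a black cap, 64 mm across, 135 mm high, beside the box. Origin: centre of its underside.
- bath_lid: Loose cream disc, 84 mm across and 8 mm thick, with a black knob up to 34 mm high, lying beside the box. Origin: centre of its underside.
- test_cup: Loose brass test cup, 60 mm across the rim, 58 mm high, beside the box. Origin: centre of its underside.

How it is judged:
On the way, in this order (a step that is already met when the one before it is completed fails the run):
1. the cover has been slid back to its rear stop (within 12 mm), baring the valves (x of cover in the frame of service_box above 0.125 m), for 0.2 s.
2. the yellow handle has been pushed fully shut (within 6 degrees) (value of joint yellow_handle above 1.465 rad), for 0.2 s.
At the end, for the whole second after the job is handed in: Yellow handle within 6 degrees of its shut stop; cover lying flat on the box, within 12 mm of its rear stop and at rest; green and blue handle tips within 12 mm of where they started; bottle, lid and cup within 20 mm of where they stood (value of joint yellow_handle above 1.465 rad and velocity of joint yellow_handle below 0.05 rad/s and x of cover in the frame of service_box above 0.125 m and height (world z) of cover below 0.106 m and angle between cover's own z axis and vertical below 0.05 rad and linear speed of cover below 0.02 m/s and distance of each of green_tip, blue_tip from where it was at the start of the episode below 0.012 m and distance of each of reagent_bottle, bath_lid, test_cup from where it was at the start of the episode below 0.02 m); the robot touches nothing.
It fails at once if the cover is lifted (8 mm) or tipped off the box (height (world z) of cover above 0.108 m or angle between cover's own z axis and vertical above 0.1 rad).
It fails at once if the cover or the yellow valve is pinched or forced (over 35 N) (contact force between the fingers and cover above 35 N or contact force between the fingers and valve_yellow above 35 N).
It fails at once if the green or blue handle is moved more than 12 mm (distance of any of green_tip, blue_tip from where it was at the start of the episode above 0.012 m).
It fails at once if a thing on the bench is lifted, pushed more than 20 mm or tipped (distance of any of reagent_bottle, bath_lid, test_cup from where it was at the start of the episode above 0.02 m or angle between any of reagent_bottle, bath_lid, test_cup's own z axis and vertical above 0.25 rad).
It also fails if it takes over 48 s, if anything falls off the work surface, if the arm or the gripper's body presses on something with over 40 N, if the wrist force passes 120 N, or if a joint passes its speed limit or range.

### The arm

A 6-joint arm with a two-finger parallel gripper is mounted at the origin on the work surface. World frame = base frame: x ahead of the robot, y to its left, z up, the work surface at z = 0. Lengths are in m, angles in rad, forces in N, time in s.
With the tool pointing down it reaches from about 0.4 to 0.825 m from the base axis. Payload 7 kg.
Tool frame: the origin (TCP) lies at the very end of the fingers, on their centre line; the grasp point (between the pads) lies 19 mm behind it; x points along the fingers, y is the direction in which the jaws open and shut, and the axes are right-handed (so a half turn about x gives the same grasp; the last joint's range is limited). The gripper opens to 88 mm and grips with 3 to 60 N. Pads are 19 mm wide; open, the fingers measure 130 mm over their backs; the gripper's body (78 mm by 193 mm) begins 47 mm behind the grasp point.
Start: joints at [1.568, 0.359, 0.012, 0, -1.224, -0.288], TCP at [0.194, 0.647, 0.187] pointing down, gripper open.
Joint ranges: [-3.07, 3.07], [-1.43, 2.12], [-1.02, 1.25], [-3.03, 1.67], [-3.05, -0], [-3.03, 3.03]. Speed limits (rad/s): [2.39, 2.39, 3.01, 3.14, 3.14, 3.14].

### API

Orientations are given as [roll, pitch, yaw] about the fixed x, y, z axes, in that order (R = Rz(yaw) Ry(pitch) Rx(roll)).
In Python, from station import arm gives the robot as it stands.
- The arm moves only by the shell command python3 -m inch 'ROWS' [OPENING] [FORCE]. ROWS is text: rows parted by semicolons, each of 6 numbers parted by spaces: the shift along the world's x, y, z in units of 30 mm (1.0 is 30 mm), then the turn, a rotation vector about the world's x, y, z in units of 5 degrees (1.0 is 5 degrees). In form: dx dy dz wx wy wz; .... A call has 1 to 12 rows; each row shifts and turns the commanded pose from where the row before left it; what a row does not reach is not made up. A row lasts 1/8 s, in which the tool goes at most 62.5 mm and 10.7 degrees, less where a joint would pass 70% of its speed; a pose out of reach is approached as far as the arm can. A call is refused whole if a number of a shift passes 1 or a number of a turn 1, either way. A call with a gripper value outside its range is refused whole. OPENING is the opening, from 0 (shut) to 1 (fully open), set as the call begins (- or left out, the last holds). The fingers move at their own pace and stop on an object; FORCE is the grip in N (left out, the last holds). Time passes only in rows, so rows that do not move let the fingers close. It gives the time, the measured TCP pose, the force and the opening at its end, in the units of the state.
- arm.get_state(): the state, without advancing time (a new reading comes with each control period).
- arm.grab_frame(name): name is "scene" or "top"; returns a dict with "frame" (480x640x3 uint8, red, green, blue), "range_z" (480x640 float32, m along the optical axis (not along the pixel's ray), 0 where there is no reading), "mtx" (3x3 intrinsics, pixels), "pose" (4x4, takes a point from camera to world coordinates). Camera axes: x right, y up, looking along -z (the intrinsics and any distortion apply to the point x, -y, -z); pixel columns grow to the right and rows downward; lengths in m; the calibration is good to about 2 mm. A picture is of the moment at which its call begins.
- arm.job_done(): hands the job in, once; it reports no verdict.
Trained networks look in a picture, given as the dict that the camera call returned (one of the last four; its "shot" number tells which), for a name from the list of things; names that differ only in an ending like _2 or _b are one class to them, and where a whole thing is asked for, a point or a joint stands for the part that bears it (a point fixed in the world has none). Each returns a list of dicts, best first, with "confidence" (0 to 1); they miss things now and then, are a little off and sometimes report something else, mostly with a low value. They report only what shows in the picture. A call takes as long as a camera call.
- arm.search_frame(picture, target): "extent" ([centre column, centre row, width, height] as shares, 0 to 1, of the picture: columns of its width, rows of its height, round what is visible of it).
- arm.masks_of(picture, target): "mask" (480x640 bool, what is visible of it) and "extent" ([centre column, centre row, width, height] as shares, 0 to 1, of the picture: columns of its width, rows of its height, round what is visible of it).
- arm.place_of(picture, target): "position" ([column, row] as shares, 0 to 1, of the picture: columns of its width, rows of its height: a listed point, or the origin of a listed thing).
The state is a dict: "t": time; "q": joint angles; "qd": joint speeds; "joint_efforts": joint torques, N m; "eef_pos": TCP position; "ee_rot": TCP orientation; "force": force on the tool from outside, world axes, zero at the start; "moment": the same for the moment, N m; "width": finger opening in m.
Only numpy, scipy, OpenCV 4.12 (cv2) and the standard library are available. Lean on these libraries where they do the work, as an engineer would, in place of code of your own. Each camera call takes 0.05 s, during which the arm holds its last target. There are 200 camera calls.

## Working session

There is one attempt and no reset: what is moved stays moved. The work goes in short steps, Python scripts to look and compute and a shell command to move; the robot and the scene stay as the last step left them, time stands still between calls to the robot, and variables do not carry over. Pictures are saved under pics/ and viewed, about 8 in all and at most 12, crops included, and the job is handed in when it is done.

```bash
mkdir -p pics
cat > h.py <<'E'
import numpy as np, cv2
from station import arm
def world(p,uv,z=None):
    K=np.array(p["mtx"]);T=np.array(p["pose"]);u,v=uv
    d=np.array([(u-K[0,2])/K[0,0],-(v-K[1,2])/K[1,1],-1.])
    if z is None:
        r=p["range_z"][int(round(v)),int(round(u))]
        return T[:3,:3]@(d*r)+T[:3,3]
    w=T[:3,:3]@d; return T[:3,3]+w*(z-T[2,3])/w[2]
def cloud(p):
    K=np.array(p["mtx"]);T=np.array(p["pose"]);v,u=np.mgrid[:480,:640];r=p["range_z"]
    P=np.stack([(u-K[0,2])/K[0,0]*r,-(v-K[1,2])/K[1,1]*r,-r],-1)
    return P@T[:3,:3].T+T[:3,3]
def save(p,n): cv2.imwrite("pics/"+n,cv2.cvtColor(p["frame"],cv2.COLOR_RGB2BGR))
E
python3 - <<'E'
from h import *
s=arm.get_state();print(s)
for c in("scene","top"):
    p=arm.grab_frame(c);save(p,c+"0.png");print(c,np.round(p["pose"],3).tolist(),p.keys())
    for n in("service_box","well","rear_stop","cover","cover_lip","reagent_bottle","bath_lid","test_cup","yellow_handle"):
        try:
            if n in("yellow_handle",): r=arm.search_frame(p,n)[:1];print(n,r);continue
            r=arm.place_of(p,n)[:2]
        except Exception as e: print(n,e);continue
        for x in r:
            uv=np.array(x["position"])*[640,480]
            z=dict(service_box=0,well=.006,rear_stop=.107,cover=.1,cover_lip=.116).get(n,0)
            print(n,round(x["confidence"],2),uv.round(),world(p,uv,z).round(3))
E
```

```text
{'t': 0.0, 'q': array([ 1.56806736e+00,  3.59371347e-01,  1.10578236e-02, -3.31199639e-04,
       -1.22412756e+00, -2.88066431e-01]), 'qd': array([0.00023669, 0.00152705, 0.00011999, 0.00056777, 0.00061967,
       0.00093828]), 'joint_efforts': array([ 1.81636486e-03, -5.82715094e+01,  2.93042368e+01,  6.99685916e+00,
        6.86911939e-03, -1.71038846e-04]), 'eef_pos': array([0.19343374, 0.64610046, 0.18583577]), 'ee_rot': array([ 1.67180212,  1.56912236, -1.76069872]), 'force': array([-0.05276783,  0.19661868,  0.4498432 ]), 'moment': array([-0.0128594 , -0.0031649 ,  0.01494983]), 'width': 0.08792773227083413}
scene [[0.322, -0.716, 0.62, 1.223], [0.946, 0.256, -0.197, -0.157], [-0.018, 0.65, 0.76, 0.823], [0.0, 0.0, 0.0, 1.0]] dict_keys(['frame', 'range_z', 'mtx', 'pose', 'shot'])
service_box 0.78 [302. 241.] [0.545 0.033 0.   ]
rear_stop 0.95 [344. 292.] [0.766 0.04  0.107]
rear_stop 0.55 [403. 230.] [0.671 0.194 0.107]
cover 0.82 [299. 212.] [0.555 0.028 0.1  ]
cover_lip 0.81 [291. 180.] [0.48  0.035 0.116]
reagent_bottle 0.93 [209. 333.] [ 0.699 -0.196  0.   ]
bath_lid 0.6 [404. 231.] [0.592 0.247 0.   ]
test_cup 0.9 [186. 270.] [ 0.54  -0.213  0.   ]
yellow_handle []
top [[0.1, 0.974, -0.204, 0.463], [-0.995, 0.098, -0.016, 0.029], [0.005, 0.204, 0.979, 0.945], [0.0, 0.0, 0.0, 1.0]] dict_keys(['frame', 'range_z', 'mtx', 'pose', 'shot'])
rear_stop 0.75 [334. 175.] [0.765 0.037 0.107]
cover 0.89 [326. 285.] [0.566 0.032 0.1  ]
cover_lip 0.95 [323. 328.] [0.49  0.03  0.116]
reagent_bottle 0.68 [445. 237.] [ 0.697 -0.196  0.   ]
bath_lid 0.75 [214. 267.] [0.591 0.256 0.   ]
test_cup 0.95 [452. 322.] [ 0.531 -0.217  0.   ]
yellow_handle []
```

View pics/scene0.png

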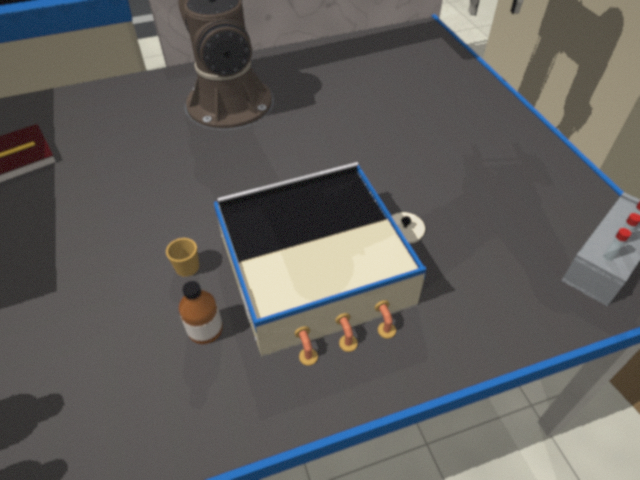

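View pics/top0.png

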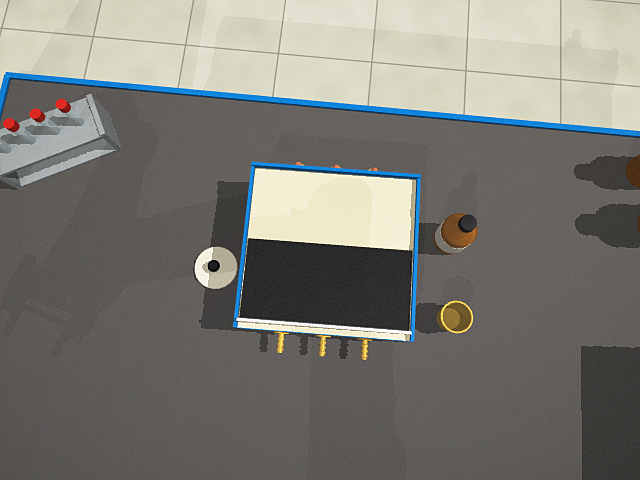

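The two views show the box with its black cover toward the robot, the lip at its near edge (top image, row ~328), the lid left of the box, and the bottle and cup to its right. Next I measure the box frame from depth.

Run:
```python
from h import *
for c in("top","scene"):
    p=arm.grab_frame(c);P=cloud(p).reshape(-1,3)
    m=(P[:,2]>.09)&(P[:,2]<.13)&(abs(P[:,0]-.62)<.22)&(abs(P[:,1]-.03)<.185)
    Q=P[m].astype(np.float32); print(c,m.sum())
    print(np.histogram(Q[:,2],np.arange(.09,.132,.004)))
    r=cv2.minAreaRect(Q[:,:2]*1000);print(r,cv2.boxPoints(r).round().tolist())
    g=Q[(Q[:,2]>.1065)&(Q[:,2]<.113)];print('guide/stop',len(g),cv2.boxPoints(cv2.minAreaRect(g[:,:2]*1000)).round().tolist())
    l=Q[(Q[:,2]>.1195)]
    f=cv2.fitLine(l[:,:2]*1000,cv2.DIST_HUBER,0,.01,.01).ravel();print('lip',len(l),f,l.min(0),l.max(0))
    for n in ("bath_lid","reagent_bottle","test_cup"):
        r=arm.masks_of(p,n)
        if r: w=cloud(p)[r[0]["mask"]];print(n,np.median(w,0).round(3),w.max(0).round(3))
```

```text
top 29215
(array([    6,    27,  5000, 13845,  7951,  1186,   668,    76,    17,
         439]), array([0.09 , 0.094, 0.098, 0.102, 0.106, 0.11 , 0.114, 0.118, 0.122,
       0.126, 0.13 ]))
((628.8853149414062, 32.4698486328125), (297.53485107421875, 308.6623840332031), 1.29013991355896) [[477.0, 183.0], [484.0, -125.0], [781.0, -118.0], [774.0, 190.0]]
guide/stop 6910 [[478.0, 183.0], [485.0, -125.0], [779.0, -118.0], [772.0, 190.0]]
lip 465 [ 2.3360111e-02 -9.9972713e-01  4.9377121e+02  3.3736694e+01] [ 0.48840612 -0.11669971  0.11952619] [0.77595496 0.17536661 0.1299922 ]
bath_lid [0.588 0.249 0.01 ] [0.631 0.295 0.945]
reagent_bottle [ 0.682 -0.19   0.095] [0.724 0.029 0.945]
test_cup [ 0.538 -0.216  0.03 ] [0.565 0.029 0.945]
scene 22006
(array([ 220,  509, 8676, 8506, 1686, 1120,  580,  223,  240,  246]), array([0.09 , 0.094, 0.098, 0.102, 0.106, 0.11 , 0.114, 0.118, 0.122,
       0.126, 0.13 ]))
((628.045654296875, 32.706077575683594), (299.0456237792969, 310.85186767578125), 1.202454924583435) [[475.0, 185.0], [482.0, -126.0], [781.0, -120.0], [774.0, 191.0]]
guide/stop 2038 [[476.0, 185.0], [482.0, -125.0], [781.0, -119.0], [774.0, 191.0]]
lip 608 [ 2.0182030e-02 -9.9979633e-01  4.9364990e+02  2.6624739e+01] [ 0.48489097 -0.11634871  0.11950338] [0.49993646 0.17545128 0.12985732]
bath_lid [0.593 0.256 0.008] [1.223 0.296 0.823]
reagent_bottle [ 0.71  -0.2    0.085] [ 1.223 -0.157  0.823]
test_cup [ 0.529 -0.208  0.039] [ 1.223 -0.157  0.823]
```

Run:
```python
from h import *
from scipy.spatial.transform import Rotation as R
s=arm.get_state();print(s['t'],s['eef_pos'],R.from_euler('xyz',s['ee_rot']).as_matrix().round(3))
yaw=.022;e=np.array([np.cos(yaw),np.sin(yaw)]);n=np.array([-e[1],e[0]]);o=np.array([.5605,.0311])
for x,y in[(-105,0),(-79,0),(55,0),(-30,-112),(-30,-36),(-30,40)]:print(x,y,(o+(x*e+y*n)/1000).round(4))
```

```text
1.4 [0.19356214 0.6466483  0.18678172] [[-0.    -0.287 -0.958]
 [ 0.    -0.958  0.287]
 [-1.    -0.     0.   ]]
-105 0 [0.4555 0.0288]
-79 0 [0.4815 0.0294]
55 0 [0.6155 0.0323]
-30 -112 [ 0.533  -0.0815]
-30 -36 [ 0.5313 -0.0056]
-30 40 [0.5296 0.0704]
```

```bash
python3 -m inch '0.37 -0.93 0 0 0 0.3;0.37 -0.93 0 0 0 0.3;0.37 -0.93 0 0 0 0.3;0.37 -0.93 0 0 0 0.3;0.37 -0.93 0 0 0 0.3;0.37 -0.93 0 0 0 0.3;0.37 -0.93 0 0 0 0.3;0.37 -0.93 0 0 0 0.3;0.37 -0.93 0 0 0 0.3;0.37 -0.93 0 0 0 0.3;0.37 -0.93 0 0 0 0.3;0.37 -0.93 0 0 0 0.3' 0 20
python3 -m inch '0.37 -0.93 0 0 0 0;0.37 -0.93 0 0 0 0;0.37 -0.93 0 0 0 0;0.37 -0.93 0 0 0 0;0.37 -0.93 0 0 0 0;0.37 -0.93 0 0 0 0;0.37 -0.93 0 0 0 0;0.37 -0.93 0 0 0 0;0.37 -0.93 0 0 0 0;0.37 -0.93 0 0 0 0;0 0 0 0 0 0'
```

```text
t: 2.9
eef_pos: [0.327, 0.311, 0.187]
ee_rot: [-2.027, 1.57, 1.139]
force: [-0.5, 0.0, 0.3]
width: 0.0005
t: 4.28
eef_pos: [0.4381, 0.0315, 0.1868]
ee_rot: [1.956, 1.571, -1.165]
force: [-0.1, 0.6, 0.2]
width: 0.0004
```

```bash
python3 -m inch '0 0 -0.9 0 0 0;0 0 -0.9 0 0 0;0 0 -0.8 0 0 0;0 0 0 0 0 0'
python3 -m inch '0.4 0 0 0 0 0;0.4 0 0 0 0 0;0.2 0 0 0 0 0;0.2 0 0 0 0 0;0 0 0 0 0 0'
python3 - <<'E'
from h import *
p=arm.grab_frame("scene");save(p,"s1.png");cv2.imwrite("pics/s1c.png",cv2.resize(cv2.cvtColor(p["frame"][100:330,160:460],cv2.COLOR_RGB2BGR),None,fx=2.5,fy=2.5,interpolation=cv2.INTER_CUBIC))
E
```

```text
t: 4.78
eef_pos: [0.4364, 0.0327, 0.1076]
ee_rot: [0.413, 1.568, -2.705]
force: [0.1, -0.3, 1.0]
width: 0.0005
t: 5.4
eef_pos: [0.474, 0.0327, 0.1087]
ee_rot: [0.506, 1.571, -2.612]
force: [-0.0, 0.2, -1.0]
width: 0.0002
```

View pics/s1c.png

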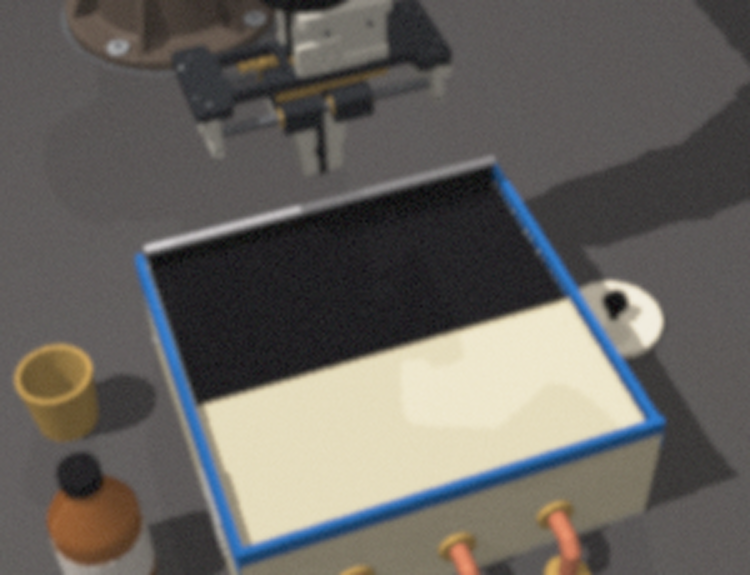

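The fingertips' lower end shows at crop (320,170), i.e. full-frame pixel (288,168), just outside the lip. I check that against the TCP's projection.

Run:
```python
from h import *
p=arm.grab_frame("scene");K=p["mtx"];T=p["pose"]
for w in [(.474,.0327,.1087),(.4835,.0327,.1087),(.4917,.0327,.126),(.4917,.0327,.1)]:
    c=np.linalg.inv(T)@np.array([*w,1]);print(w,K[0,0]*c[0]/-c[2]+K[0,2],K[1,2]-K[1,1]*c[1]/-c[2])
print(world(p,(288,165)),world(p,(288,167)),world(p,(288,170)),world(p,(286,160)))
```

```text
(0.474, 0.0327, 0.1087) 289.03821522558866 181.18220346492276
(0.4835, 0.0327, 0.1087) 290.41309697263995 184.20418911909036
(0.4917, 0.0327, 0.126) 291.1792531430208 180.5020865516286
(0.4917, 0.0327, 0.1) 291.8261454232146 189.96719549318038
[0.48479257 0.03024552 0.16157683] [0.48176166 0.03072189 0.15380003] [0.32219628 0.07057703 0.00041231] [0.48038079 0.02810676 0.1712987 ]
```

Run:
```python
from h import *
print(arm.get_state()["eef_pos"],arm.get_state()["q"])
for c in("scene","top"):
    p=arm.grab_frame(c);P=cloud(p)
    if c=="scene":
        for v in range(158,192,2): print(v,P[v,287].round(3),p["frame"][v,287])
    m=(abs(P[...,0]-.47)<.03)&(abs(P[...,1]-.03)<.04)&(P[...,2]>.13)
    Q=P[m];print(c,m.sum(),Q.min(0),Q.max(0)) if m.any() else print(c,0)
    if c=="top":save(p,"t1.png")
```

```text
[0.47354411 0.03268979 0.10869159] [ 4.84815425e-01  9.69326235e-02 -5.27478602e-01 -8.77560343e-05
 -9.46690047e-01  1.10912077e+00]
158 [0.484 0.029 0.179] [42 41 42]
160 [0.483 0.029 0.173] [38 39 37]
162 [0.483 0.029 0.168] [58 55 54]
164 [0.483 0.029 0.163] [73 72 67]
166 [0.483 0.029 0.158] [74 72 69]
168 [0.486 0.028 0.155] [75 72 71]
170 [0.323 0.068 0.002] [84 81 80]
172 [ 1.223 -0.157  0.823] [90 86 85]
174 [0.337 0.064 0.002] [91 87 85]
176 [0.343 0.062 0.001] [90 87 87]
178 [ 0.346  0.061 -0.002] [91 86 88]
180 [0.355 0.058 0.001] [117 115 115]
182 [0.495 0.023 0.128] [120 119 120]
184 [0.493 0.023 0.121] [67 66 68]
186 [0.496 0.022 0.118] [23 17 17]
188 [0.496 0.022 0.113] [20 20 21]
190 [0.495 0.022 0.106] [24 25 25]
scene 2041 [ 0.44497958 -0.00999902  0.15011338] [0.49999805 0.0699821  0.49287371]
top 10507 [ 0.44000934 -0.00999741  0.57218794] [0.49998783 0.06999099 0.94507883]
```

View pics/t1.png

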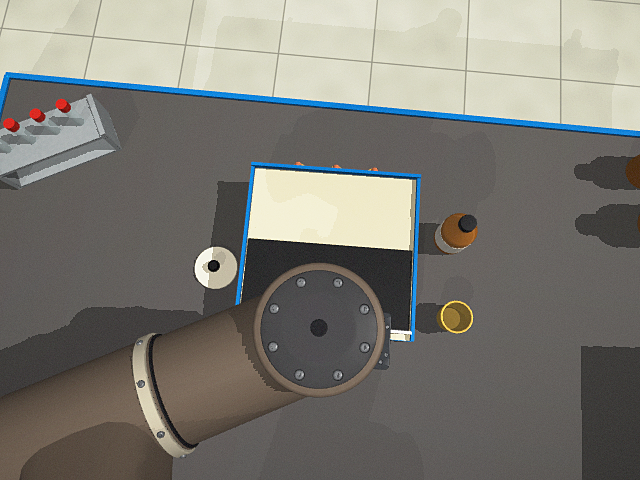

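The pixels say the fingers end near z = 0.152, while the state says 0.109. That has to be settled before touching anything, so I look at the hand close up and at its depth profile.

Run:
```python
from h import *
p=arm.grab_frame("scene");P=cloud(p)
for v in range(100,186,4): print(v,[tuple((P[v,u]*1000).round().astype(int)) for u in (276,281,285,288,291,295)])
cv2.imwrite("pics/s2c.png",cv2.resize(cv2.cvtColor(p["frame"][60:200,220:360],cv2.COLOR_RGB2BGR),None,fx=4.2,fy=4.2,interpolation=cv2.INTER_CUBIC))
```

```text
100 [(np.int64(502), np.int64(13), np.int64(324)), (np.int64(508), np.int64(20), np.int64(326)), (np.int64(510), np.int64(27), np.int64(326)), (np.int64(509), np.int64(32), np.int64(324)), (np.int64(509), np.int64(37), np.int64(323)), (np.int64(511), np.int64(44), np.int64(322))]
104 [(np.int64(504), np.int64(12), np.int64(318)), (np.int64(508), np.int64(20), np.int64(319)), (np.int64(511), np.int64(26), np.int64(319)), (np.int64(511), np.int64(31), np.int64(318)), (np.int64(510), np.int64(37), np.int64(316)), (np.int64(511), np.int64(43), np.int64(315))]
108 [(np.int64(476), np.int64(18), np.int64(290)), (np.int64(512), np.int64(18), np.int64(314)), (np.int64(515), np.int64(24), np.int64(314)), (np.int64(512), np.int64(31), np.int64(310)), (np.int64(515), np.int64(35), np.int64(311)), (np.int64(513), np.int64(43), np.int64(308))]
112 [(np.int64(474), np.int64(18), np.int64(280)), (np.int64(495), np.int64(22), np.int64(293)), (np.int64(496), np.int64(29), np.int64(292)), (np.int64(1223), np.int64(-157), np.int64(823)), (np.int64(497), np.int64(39), np.int64(290)), (np.int64(495), np.
[... 4343 characters left out ...]
.int64(1)), (np.int64(341), np.int64(65), np.int64(-1)), (np.int64(343), np.int64(71), np.int64(-1)), (np.int64(347), np.int64(80), np.int64(-1))]
180 [(np.int64(343), np.int64(34), np.int64(-2)), (np.int64(351), np.int64(45), np.int64(1)), (np.int64(353), np.int64(54), np.int64(0)), (np.int64(355), np.int64(60), np.int64(0)), (np.int64(490), np.int64(33), np.int64(125)), (np.int64(493), np.int64(40), np.int64(126))]
184 [(np.int64(493), np.int64(1), np.int64(128)), (np.int64(498), np.int64(10), np.int64(130)), (np.int64(497), np.int64(18), np.int64(126)), (np.int64(492), np.int64(25), np.int64(119)), (np.int64(494), np.int64(31), np.int64(119)), (np.int64(493), np.int64(40), np.int64(115))]
```

View pics/s2c.png

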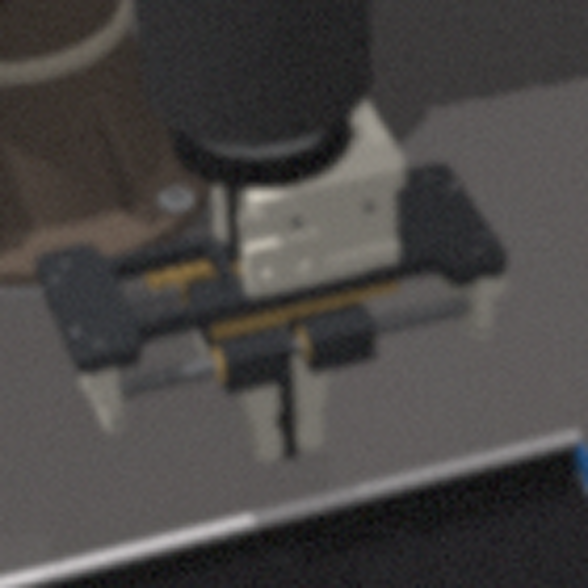

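The close-up shows the finger pair ending at crop (290,455), about z = 0.150. The carriage underside at z ≈ 0.215 is 65 mm above that, which fits the given 66 mm. So the reported z looks about 42 mm too low. I back off, lower a little where it is safe, and remeasure.

```bash
cat >> h.py <<'E'
def tip(verbose=True):
    s=arm.get_state();p=arm.grab_frame("scene");P=cloud(p);x,y,_=s["eef_pos"]
    m=(abs(P[...,0]-x-.0095)<.012)&(abs(P[...,1]-y)<.03)&(P[...,2]>.02)&(P[...,2]<.21)
    n=cv2.connectedComponentsWithStats(m.astype(np.uint8))
    k=1+np.argmax(n[2][1:,4]);Q=P[n[1]==k]
    print("state",s["t"],s["eef_pos"].round(4),"F",s["force"].round(1),"n",len(Q),"finger zmin pct",np.percentile(Q[:,2],[0,3,8]).round(4),"x",np.median(Q[:,0]).round(4),"y",np.percentile(Q[:,1],[3,97]).round(4))
    return p
E
python3 -m inch '-0.8 0 0 0 0 0;0 0 -0.7 0 0 0;0 0 0 0 0 0;0 0 0 0 0 0'
python3 -c "from h import *;tip()"
```

```text
t: 6.15
eef_pos: [0.4502, 0.033, 0.0883]
ee_rot: [2.919, 1.57, -0.199]
force: [0.7, -0.7, 0.3]
width: 0.0006
state 6.15 [0.4502 0.033  0.0883] F [ 0.7 -0.7  0.3] n 324 finger zmin pct [0.1275 0.1325 0.1348] x 0.4604 y [0.0145 0.0485]
```

```bash
python3 -m inch '0 0 -0.33 0 0 0;0 0 -0.33 0 0 0;0 0 0 0 0 0;0 0 0 0 0 0'
python3 -c "from h import *;tip()"
```

```text
t: 6.7
eef_pos: [0.4498, 0.0328, 0.0679]
ee_rot: [0.815, 1.57, -2.303]
force: [-0.6, 0.0, 1.1]
width: 0.0004
state 6.7 [0.4498 0.0328 0.0679] F [-0.6  0.   1.1] n 302 finger zmin pct [0.1076 0.1115 0.1146] x 0.4603 y [0.0145 0.0491]
```

```bash
python3 -m inch '0.4 0 0 0 0 0;0.25 0 0 0 0 0;0.15 0 0 0 0 0;0 0 0 0 0 0'
python3 -m inch '0.15 0 0 0 0 0;0.15 0 0 0 0 0;0.15 0 0 0 0 0'
python3 -m inch '0.15 0 0 0 0 0;0.15 0 0 0 0 0;0 0 0 0 0 0'
python3 -c "
from h import *
p=tip();save(p,'s3.png');cv2.imwrite('pics/s3c.png',cv2.resize(cv2.cvtColor(p['frame'][120:300,200:440],cv2.COLOR_RGB2BGR),None,fx=3,fy=3))"
```

```text
t: 7.25
eef_pos: [0.474, 0.0327, 0.0678]
ee_rot: [0.407, 1.57, -2.712]
force: [0.1, 0.2, -0.5]
width: 0.0005
t: 7.62
eef_pos: [0.4857, 0.0323, 0.0677]
ee_rot: [0.271, 1.568, -2.848]
force: [-6.9, -0.2, 5.3]
width: 0.0004
t: 8.0
eef_pos: [0.4956, 0.0324, 0.0677]
ee_rot: [0.397, 1.569, -2.721]
force: [-3.2, -0.5, 1.5]
width: 0.0006
state 8.0 [0.4956 0.0324 0.0677] F [-3.2 -0.5  1.5] n 555 finger zmin pct [0.1007 0.1031 0.1042] x 0.5094 y [0.005  0.0598]
```

View pics/s3c.png

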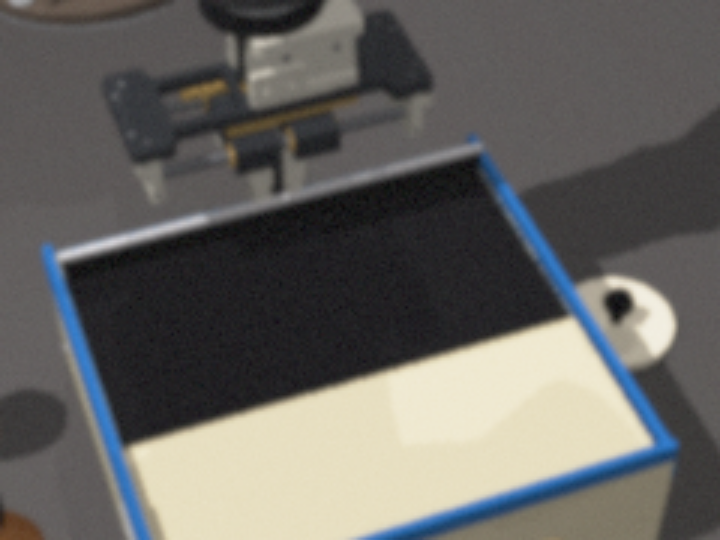

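The cover moves under a 3–7 N push; the lip sits against the fingers at crop (275,195). I continue along the box's x.

```bash
python3 -m inch '0.2 0.005 0 0 0 0;0.3 0.007 0 0 0 0;0.3 0.007 0 0 0 0;0.3 0.007 0 0 0 0;0.3 0.007 0 0 0 0;0.3 0.007 0 0 0 0;0.3 0.007 0 0 0 0;0.3 0.007 0 0 0 0;0.3 0.007 0 0 0 0;0.3 0.007 0 0 0 0;0.3 0.007 0 0 0 0;0.2 0.005 0 0 0 0'
python3 -m inch '0.15 0 0 0 0 0;0.15 0 0 0 0 0;0 0 0 0 0 0'
python3 -c "
from h import *
p=tip()
P=cloud(p);Q=P[(P[...,2]>.119)&(P[...,2]<.13)&(P[...,0]>.5)&(P[...,0]<.65)&((abs(P[...,1]-.03)>.04)&(abs(P[...,1]-.03)<.15))]
print('lip',len(Q),np.percentile(Q,[5,50,95],0))"
```

```text
t: 9.55
eef_pos: [0.5988, 0.0352, 0.068]
ee_rot: [0.732, 1.571, -2.387]
force: [-4.2, 0.5, 0.1]
width: 0.0005
t: 9.93
eef_pos: [0.6081, 0.0353, 0.0681]
ee_rot: [-3.047, 1.57, 0.119]
force: [0.2, 0.3, -0.9]
width: 0.0007
state 9.925 [0.6081 0.0353 0.0681] F [ 0.2  0.3 -0.9] n 561 finger zmin pct [0.1011 0.103  0.104 ] x 0.6223 y [0.008  0.0622]
lip 541 [[ 0.61722264 -0.10405782  0.1196658 ]
 [ 0.62223235 -0.01439696  0.12540172]
 [ 0.62657162  0.16711655  0.12836844]]
```

```bash
python3 -m inch '0.1 0 0 0 0 0;0.1 0 0 0 0 0'
python3 -m inch '0.08 0 0 0 0 0;0.05 0 0 0 0 0'
```

```text
t: 10.22
eef_pos: [0.6121, 0.0351, 0.0682]
ee_rot: [0.109, 1.569, -3.01]
force: [-16.5, 3.3, 12.8]
width: 0.0005
t: 10.48
eef_pos: [0.6118, 0.035, 0.068]
ee_rot: [0.069, 1.562, -3.05]
force: [-24.3, 5.5, 18.4]
width: 0.0006
```

```bash
python3 -m inch '-0.4 0 0 0 0 0;-0.6 0 0 0 0 0;-0.4 0 0.8 0 0 0;-0.8 0 1 0 0 0;-1 0 0.8 0 0 0;-1 0 0 0 0 0;-1 0 0 0 0 0;0 0 0 0 0 0'
python3 - <<'E'
from h import *
p=arm.grab_frame("scene")
P=cloud(p);Q=P[(P[...,2]>.12)&(P[...,2]<.13)&(P[...,0]>.58)&(P[...,0]<.65)&(abs(P[...,1]-.03)<.14)]
print('lip',len(Q),np.percentile(Q,[5,50,95],0))
for n,z in[("cover",.1),("cover_lip",.116)]+[(c+"_tip",.08) for c in("yellow","green","blue")]+[("valve_"+c,.006) for c in("yellow","green","blue")]:
    for x in arm.place_of(p,n)[:2]:
        uv=np.array(x["position"])*[640,480];w=world(p,uv,z)
        e=np.array([np.cos(.022),np.sin(.022)]);d=w[:2]-[.5605,.0311]
        print(n,round(x["confidence"],2),uv.round(),w.round(3),"box",(d@e).round(4),(d@[-e[1],e[0]]).round(4))
cv2.imwrite("pics/s4c.png",cv2.resize(cv2.cvtColor(p["frame"][120:300,200:440],cv2.COLOR_RGB2BGR),None,fx=3,fy=3))
E
```

```text
t: 11.48
eef_pos: [0.4604, 0.0354, 0.1469]
ee_rot: [-2.686, 1.568, 0.48]
force: [-0.3, 0.2, -0.3]
width: 0.0005
lip 649 [[ 0.62174212 -0.0981853   0.12047524]
 [ 0.62640216  0.02079993  0.12580627]
 [ 0.63034106  0.1532451   0.1283385 ]]
cover 0.84 [326. 262.] [0.691 0.035 0.1  ] box 0.1301 0.0014
cover_lip 0.86 [314. 232.] [0.628 0.033 0.116] box 0.0677 0.0005
yellow_tip 0.55 [265. 218.] [ 0.529 -0.037  0.08 ] box -0.0334 -0.067
green_tip 0.49 [296. 210.] [0.53  0.029 0.08 ] box -0.0306 -0.0016
green_tip 0.18 [324. 263.] [0.675 0.036 0.08 ] box 0.1143 0.0026
blue_tip 0.74 [332. 201.] [0.529 0.106 0.08 ] box -0.0295 0.0759
valve_green 0.63 [313. 230.] [0.529 0.065 0.006] box -0.031 0.0342
```

View pics/s4c.png

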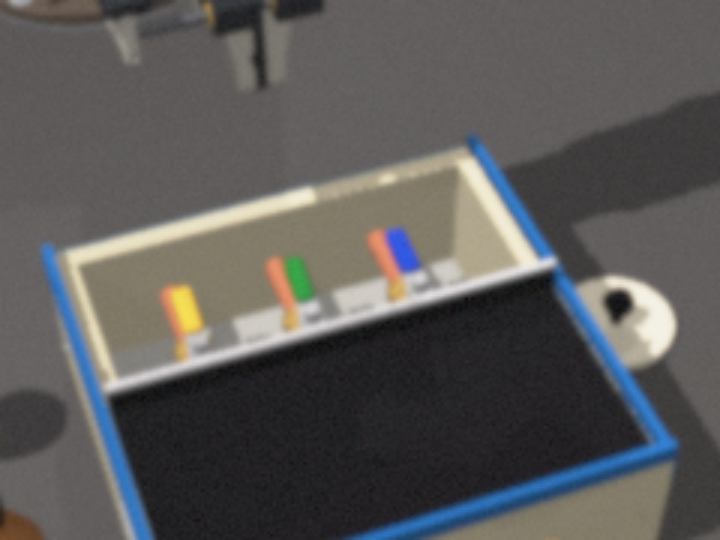

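The cover is at its stop: the lip centre measures x ≈ 0.626 against 0.6265 expected. The levers are all in line with their pipes, with yellow at crop (185,310), in the right-hand valve spot (box y = -76). Next I check how low the gripper's end posts hang below the body.

Run:
```python
from h import *
p=tip();P=cloud(p);s=arm.get_state();x,y,z=s["eef_pos"];zt=z+.041
for lo in range(-110,111,10):
    m=(abs(P[...,1]-y-lo/1000)<.005)&(abs(P[...,0]-x)<.05)&(P[...,2]>.14)&(P[...,2]<.4)
    if m.any(): print(lo,m.sum(),"zmin above tip",(np.percentile(P[m][:,2],[0,4])-zt).round(4),"x",np.percentile(P[m][:,0]-x,[3,97]).round(3))
m=arm.masks_of(p,"yellow_handle");
for r in m[:2]:
    w=P[r["mask"]];w=w[(w[:,2]>.05)&(w[:,2]<.1)];d=w[:,:2]-[.5605,.0311];e=np.array([np.cos(.022),np.sin(.022)]);b=np.c_[d@e,d@[-e[1],e[0]]].astype(np.float32)
    print(r["confidence"],len(w),np.median(w[:,2]),cv2.boxPoints(cv2.minAreaRect(b*1000)).round())
    t=w[:,2]>.076;print(np.median(b[t],0),b[t].min(0),b[t].max(0))
```

```text
state 11.925 [0.4614 0.0352 0.1456] F [-0.1 -0.8  0.4] n 168 finger zmin pct [0.1855 0.1872 0.189 ] x 0.4714 y [0.0181 0.0498]
-100 66 zmin above tip [0.0972 0.0992] x [-0.031  0.038]
-90 237 zmin above tip [0.0652 0.0708] x [-0.031  0.042]
-80 231 zmin above tip [0.0681 0.076 ] x [-0.033  0.042]
-70 158 zmin above tip [0.0764 0.079 ] x [-0.028  0.041]
-60 117 zmin above tip [0.0764 0.0787] x [-0.025  0.034]
-50 178 zmin above tip [0.0752 0.0784] x [-0.025  0.033]
-40 303 zmin above tip [0.0628 0.077 ] x [-0.024  0.032]
-30 419 zmin above tip [0.0617 0.0737] x [-0.02  0.04]
-20 561 zmin above tip [0.002  0.0204] x [-0.019  0.043]
-10 592 zmin above tip [0.0005 0.0126] x [-0.013  0.046]
0 490 zmin above tip [-0.0011  0.0091] x [0.008 0.047]
10 512 zmin above tip [-0.0001  0.0114] x [0.009 0.045]
20 407 zmin above tip [0.0115 0.0428] x [0.011 0.042]
30 358 zmin above tip [0.0697 0.0761] x [0.016 0.04 ]
40 303 zmin above tip [0.0738 0.081 ] x [0.001 0.039]
50 155 zmin above tip [0.0763 0.0785] x [-0.007  0.037]
60 112 zmin above tip [0.0757 0.0802] x [-0.017  0.031]
70 179 zmin above tip [0.0774 0.0796] x [-0.031  0.037]
80 260 zmin above tip [0.0652 0.0682] x [-0.035  0.039]
90 194 zmin above tip [0.0674 0.0759] x [-0.037  0.038]
100 5 zmin above tip [0.1056 0.1058] x [-0.006  0.031]
0.73 185 0.07961308754635033 [[-43. -82.]
 [ 17. -84.]
 [ 18. -67.]
 [-42. -64.]]
[-0.01273618 -0.07608754] [-0.04248198 -0.08328607] [ 0.01747209 -0.06836504]
```

```bash
python3 -m inch '0.12 -0.21 0 0 0 -1;0.12 -0.21 0 0 0 -1;0.12 -0.21 0 0 0 -1;0.12 -0.21 0 0 0 -1;0.12 -0.21 0 0 0 -1;0.12 -0.21 0 0 0 -1;0.12 -0.21 0 0 0 -1;0.12 -0.21 0 0 0 -1;0.12 -0.21 0 0 0 -1;0.12 -0.21 0 0 0 -1;0.12 -0.21 0 0 0 -1;0.12 -0.21 0 0 0 -1'
python3 -m inch '0.12 -0.21 0 0 0 -1;0.12 -0.21 0 0 0 -1;0.12 -0.21 0 0 0 -1;0.12 -0.21 0 0 0 -1;0.12 -0.21 0 0 0 -1;0.12 -0.21 0 0 0 -1;0 0 0 0 0 0;0 0 0 0 0 0'
cat > b.py <<'E'
from h import *
from scipy.spatial.transform import Rotation as R
def box(w): d=np.asarray(w)[...,:2]-[.5605,.0311];e=np.array([np.cos(.022),np.sin(.022)]);return np.stack([d@e,d@[-e[1],e[0]]],-1)*1000
def hand(p):
    s=arm.get_state();M=R.from_euler('xyz',s["ee_rot"]).as_matrix();print(s["t"],s["eef_pos"].round(4),"box",box(s["eef_pos"]).round(1),"jaw",np.degrees(np.arctan2(M[1,1],M[0,1])).round(1),"q",s["q"].round(2),"F",s["force"].round(1))
    P=cloud(p);b=box(P);c=box(s["eef_pos"]);zt=s["eef_pos"][2]+.041
    m=(abs(b[...,0]-c[0])<28)&(abs(b[...,1]-c[1])<18)&(P[...,2]>zt-.006)&(P[...,2]<zt+.055)&(P[...,2]>.085)
    if m.any(): print("finger",m.sum(),"x",np.percentile(b[m][:,0],[2,98]).round(1),"y",np.percentile(b[m][:,1],[2,98]).round(1),"zmin",np.percentile(P[m][:,2],[0,3]).round(4))
if __name__=="__main__": hand(arm.grab_frame("scene"))
E
python3 b.py
```

```text
t: 13.52
eef_pos: [0.5045, -0.0406, 0.1458]
ee_rot: [1.496, 1.571, -2.673]
force: [0.1, 0.2, 0.2]
width: 0.0005
t: 14.52
eef_pos: [0.5258, -0.0781, 0.1458]
ee_rot: [1.521, 1.571, 3.117]
force: [0.5, 0.5, -0.0]
width: 0.0001
14.575 [ 0.5258 -0.078   0.1459] box [ -37.  -108.3] jaw -178.6 q [ 0.22  0.16 -0.36 -0.   -1.05 -0.2 ] F [-1.4  0.8  0.3]
```

Run:
```python
from b import *
p=arm.grab_frame("scene");P=cloud(p);b=box(P);hand(p)
m=(abs(b[...,0]+37)<120)&(abs(b[...,1]+108)<45)&(P[...,2]>.12)&(P[...,2]<.4)
for lo in range(.12.__int__(),1):pass
for z in np.arange(.13,.36,.02):
    k=m&(abs(P[...,2]-z)<.01)
    if k.any():print(z.round(2),k.sum(),np.percentile(b[k],[2,98],0).round(0).tolist())
cv2.imwrite("pics/s5c.png",cv2.resize(cv2.cvtColor(p["frame"][40:280,140:440],cv2.COLOR_RGB2BGR),None,fx=2.5,fy=2.5))
```

```text
14.625 [ 0.5259 -0.078   0.146 ] box [ -37.  -108.3] jaw -178.6 q [ 0.22  0.16 -0.36 -0.   -1.05 -0.2 ] F [-0.1  0.6 -0.9]
0.13 215 [[61.0, -145.0], [69.0, -65.0]]
0.25 190 [[-119.0, -148.0], [53.0, -72.0]]
0.27 803 [[-118.0, -148.0], [58.0, -71.0]]
0.29 1333 [[-114.0, -148.0], [60.0, -73.0]]
0.31 369 [[-21.0, -135.0], [15.0, -87.0]]
0.33 344 [[-24.0, -131.0], [15.0, -88.0]]
0.35 947 [[-33.0, -148.0], [14.0, -71.0]]
```

View pics/s5c.png

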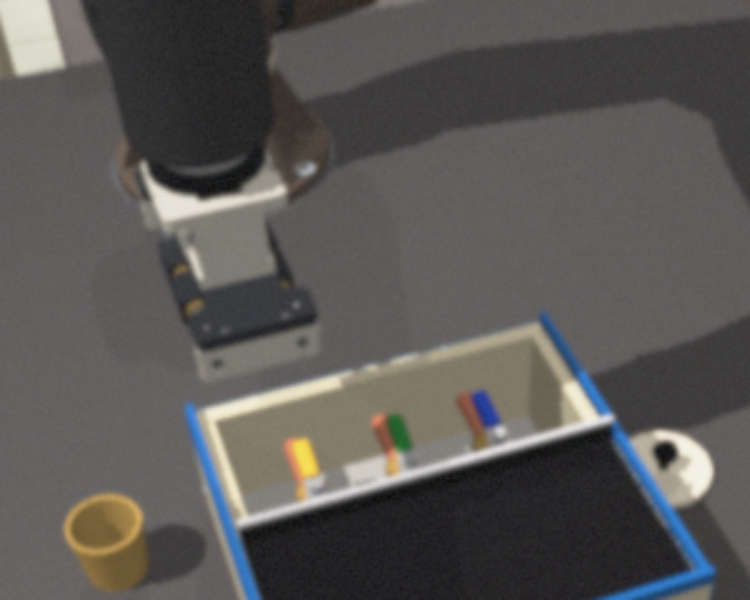

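The body hides the fingers here. Its far end is at box x ≈ 60 and its mid-y ≈ -109.5, which agrees with the state, and yellow lies clear at crop (305,460). I go down to the right of the yellow lever.

```bash
python3 -m inch '0 0 -0.8 0 0 0;0 0 -0.8 0 0 0;0 0 -0.8 0 0 0;0 0 -0.6 0 0 0;0 0 0 0 0 0'
python3 -m inch '0 0 -0.4 0 0 0;0 0 -0.3 0 0 0;0 0 -0.13 0 0 0;0 0 0 0 0 0'
python3 - <<'E'
from b import *
p=arm.grab_frame("scene");P=cloud(p);b=box(P);hand(p)
m=(abs(b[...,0]+37)<120)&(abs(b[...,1]+108)<45)&(P[...,2]<.3)
for z in np.arange(.07,.20,.01):
    k=m&(abs(P[...,2]-z)<.005)
    if k.any():print(z.round(2),k.sum(),np.percentile(b[k],[2,98],0).round(0).tolist())
cv2.imwrite("pics/s6c.png",cv2.resize(cv2.cvtColor(p["frame"][90:290,170:420],cv2.COLOR_RGB2BGR),None,fx=3,fy=3))
E
```

```text
t: 15.25
eef_pos: [0.5248, -0.0782, 0.0549]
ee_rot: [1.702, 1.568, -2.986]
force: [-0.5, 0.5, 0.0]
width: 0.0004
t: 15.75
eef_pos: [0.5258, -0.0782, 0.0309]
ee_rot: [1.851, 1.57, -2.838]
force: [0.0, -0.3, 0.1]
width: 0.0007
15.8 [ 0.5261 -0.0782  0.0311] box [ -36.8 -108.5] jaw -178.7 q [ 0.22  0.28 -0.5   0.   -0.79 -0.2 ] F [ 0.7  0.1 -0.5]
0.07 17 [[-0.0, -84.0], [15.0, -67.0]]
0.08 47 [[-4.0, -82.0], [17.0, -70.0]]
0.09 6 [[7.0, -80.0], [14.0, -73.0]]
0.1 355 [[-66.0, -147.0], [82.0, -67.0]]
0.11 443 [[-71.0, -153.0], [82.0, -66.0]]
0.12 166 [[64.0, -145.0], [68.0, -64.0]]
0.13 131 [[62.0, -145.0], [69.0, -65.0]]
0.14 141 [[-119.0, -148.0], [53.0, -73.0]]
0.15 224 [[-119.0, -148.0], [53.0, -72.0]]
0.16 387 [[-84.0, -148.0], [58.0, -72.0]]
0.17 164 [[-110.0, -148.0], [60.0, -72.0]]
0.18 930 [[-111.0, -147.0], [60.0, -73.0]]
0.19 150 [[-21.0, -135.0], [15.0, -87.0]]
```

View pics/s6c.png

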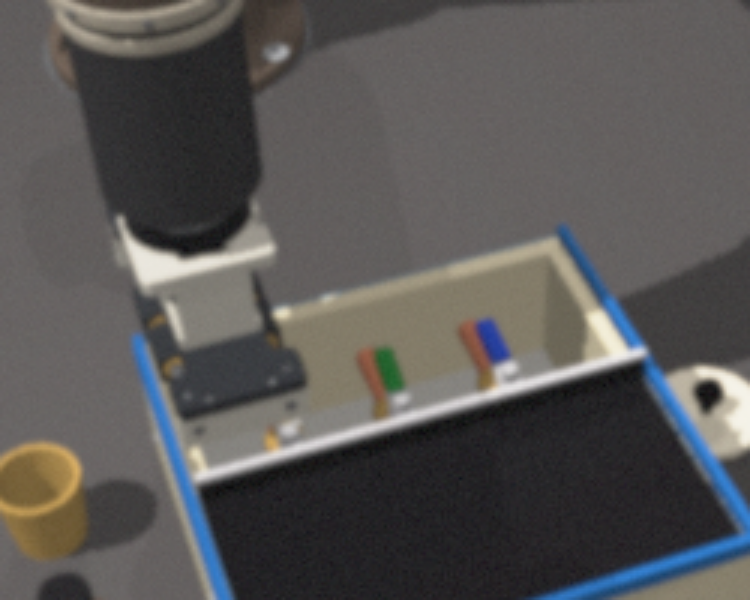

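```bash
python3 -m inch '0.01 0.27 0 0 0 0;0.01 0.27 0 0 0 0;-0.05 0.13 0 0 0 0;-0.05 0.13 0 0 0 0'
python3 -m inch '0 0.14 0 0 0 0;0 0.14 0 0 0 0;0.03 0.145 0 0 0 0;0.03 0.145 0 0 0 0'
```

```text
t: 16.3
eef_pos: [0.5248, -0.0544, 0.0316]
ee_rot: [-2.061, 1.569, -0.466]
force: [4.1, -7.2, -0.2]
width: 0.0003
t: 16.8
eef_pos: [0.525, -0.0378, 0.0313]
ee_rot: [2.674, 1.569, -2.015]
force: [-0.4, -7.3, 1.0]
width: 0.0007
```

Contact is on the lever at about 7 N, as expected. I continue along the arc.

```bash
python3 -m inch '0.07 0.14 0 0 0 0;0.07 0.14 0 0 0 0;0.115 0.1 0 0 0 0;0.115 0.1 0 0 0 0'
python3 -m inch '0.147 0.07 0 0 0 0;0.147 0.07 0 0 0 0;0 0 0 0 0 0'
python3 b.py
```

```text
t: 17.3
eef_pos: [0.5344, -0.0236, 0.0308]
ee_rot: [2.004, 1.567, -2.685]
force: [-3.2, -6.6, 3.6]
width: 0.0005
t: 17.68
eef_pos: [0.5433, -0.0188, 0.0308]
ee_rot: [1.863, 1.567, -2.826]
force: [-4.8, -2.7, 3.5]
width: 0.0002
17.725 [ 0.5433 -0.0188  0.0308] box [-18.3 -49.5] jaw -178.7 q [ 0.33  0.3  -0.47 -0.   -0.8  -0.3 ] F [-4.5 -2.8  2.8]
```

```bash
python3 -m inch '0.07 0 0 0 0 0;0.05 0 0 0 0 0;0 0 0 0 0 0'
python3 -m inch '0.05 0 0 0 0 0;0.04 0 0 0 0 0;0 0 0 0 0 0'
```

```text
t: 18.1
eef_pos: [0.5465, -0.0182, 0.0306]
ee_rot: [1.605, 1.567, -3.084]
force: [-6.2, 1.2, 2.7]
width: 0.0004
t: 18.48
eef_pos: [0.5489, -0.0178, 0.0305]
ee_rot: [1.518, 1.566, 3.112]
force: [-7.9, 3.4, 3.0]
width: -0.0
```

```bash
python3 -m inch '0.05 0 0 0 0 0;0.03 0 0 0 0 0;0 0 0 0 0 0'
python3 - <<'E'
from b import *
p=arm.grab_frame("scene");hand(p)
cv2.imwrite("pics/s7c.png",cv2.resize(cv2.cvtColor(p["frame"][140:280,200:400],cv2.COLOR_RGB2BGR),None,fx=4,fy=4,interpolation=cv2.INTER_CUBIC))
P=cloud(p);b=box(P)
m=arm.masks_of(p,"yellow_handle")
for r in m[:2]:
    k=r["mask"]&(P[...,2]>.07)&(P[...,2]<.09);print(r["confidence"],k.sum(),cv2.boxPoints(cv2.minAreaRect(b[k].astype(np.float32))).round())
E
```

```text
t: 18.85
eef_pos: [0.5493, -0.0179, 0.0303]
ee_rot: [1.55, 1.563, -3.14]
force: [-14.2, 7.2, 8.6]
width: 0.0008
18.9 [ 0.5494 -0.0179  0.0303] box [-12.2 -48.7] jaw -178.7 q [ 0.32  0.31 -0.46 -0.   -0.81 -0.3 ] F [-13.7   5.8   8.5]
```

View pics/s7c.png

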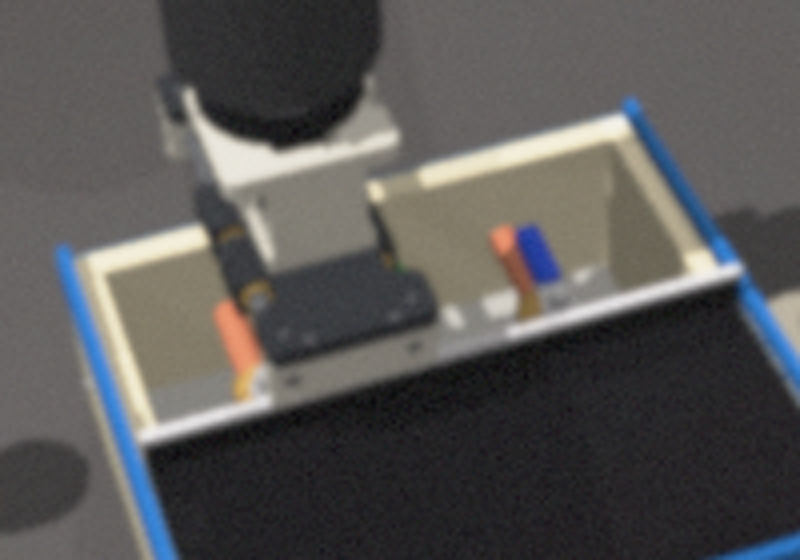

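The lever stalls against its stop: motion stopped while the force rose to 14 N. I withdraw straight back, up and away, then check.

```bash
python3 -m inch '-0.25 0 0 0 0 0;-0.25 -0.1 0 0 0 0;0 0 0.6 0 0 0;0 0 0.9 0 0 0;0 0 0.9 0 0 0;0 0 0.9 0 0 0;-0.5 0 0.9 0 0 0;-0.9 0 0.6 0 0 0;-0.9 0 0 0 0 0;-0.9 0 0 0 0 0;0 0 0 0 0 0;0 0 0 0 0 0'
python3 - <<'E'
from b import *
p=arm.grab_frame("scene");hand(p);P=cloud(p);b=box(P)
cv2.imwrite("pics/s8c.png",cv2.resize(cv2.cvtColor(p["frame"][140:280,200:400],cv2.COLOR_RGB2BGR),None,fx=4,fy=4,interpolation=cv2.INTER_CUBIC))
for r in arm.masks_of(p,"yellow_handle")[:1]:
    k=r["mask"]&(P[...,2]>.074)&(P[...,2]<.083);R_=cv2.minAreaRect(b[k].astype(np.float32));print(r["confidence"],k.sum(),R_,cv2.boxPoints(R_).round())
for n in("yellow","green","blue"):
    for x in arm.place_of(p,n+"_tip")[:1]:
        w=world(p,np.array(x["position"])*[640,480],.08);print(n,x["confidence"],box(w).round(1))
Q=P[(P[...,2]>.12)&(P[...,2]<.13)&(P[...,0]>.58)&(P[...,0]<.65)&(abs(P[...,1]-.03)<.14)];print('lip',np.median(Q,0))
E
```

```text
t: 20.45
eef_pos: [0.4434, -0.0214, 0.1755]
ee_rot: [-1.359, 1.569, 0.236]
force: [0.7, 0.2, -0.2]
width: 0.0005
20.5 [ 0.4436 -0.0214  0.1753] box [-118.1  -49.9] jaw -178.7 q [ 0.4  -0.02 -0.49  0.   -1.11 -0.38] F [ 0.4 -0.   0.3]
finger 36 x [-104.3  -99.7] y [-61.  -40.2] zmin [0.2178 0.2193]
0.53 155 ((11.098896026611328, -54.19786071777344), (58.41974639892578, 15.834861755371094), 88.7519302368164) [[  3. -83.]
 [ 18. -84.]
 [ 20. -25.]
 [  4. -25.]]
yellow 0.71 [ 10.4 -32.6]
green 0.43 [-29.9   1. ]
blue 0.69 [-36.6  82.2]
lip [0.62638193 0.02454086 0.1258347 ]
```

View pics/s8c.png

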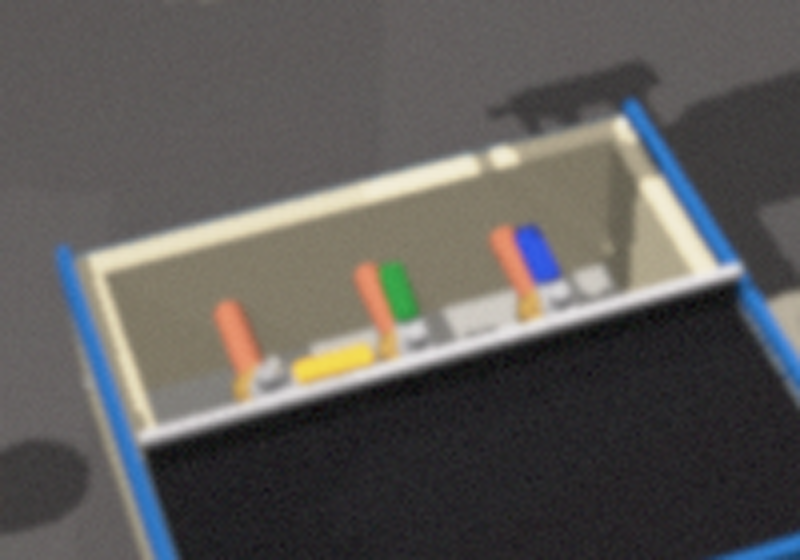

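Run:
```python
from b import *
for c in("top","scene"):
    p=arm.grab_frame(c);h=cv2.cvtColor(p["frame"],cv2.COLOR_RGB2HSV);T=p["pose"]
    k=(h[...,0]>22)&(h[...,0]<32)&(h[...,1]>150)&(h[...,2]>130)
    v,u=np.nonzero(k);W=np.array([world(p,(a,b),.08) for a,b in zip(u,v)]) if len(u) else np.zeros((0,3))
    B=box(W);s=(abs(B[:,0]-12)<25)&(abs(B[:,1]+50)<45);B=B[s]
    if len(B)>10:
        f=cv2.fitLine(B.astype(np.float32),cv2.DIST_L2,0,.01,.01).ravel();print(c,len(B),"angle from -x deg",np.degrees(np.arctan2(abs(f[1]),-f[0]*np.sign(f[1]))).round(1),B.min(0).round(),B.max(0).round())
    else: print(c,"few",len(B))
    for n in("cover","reagent_bottle","bath_lid","test_cup"):
        for x in arm.place_of(p,n)[:1]: print(n,world(p,np.array(x["position"])*[640,480],.1 if n=="cover" else 0).round(3))
```

```text
top 152 angle from -x deg 84.1 [ -8. -86.] [35. -5.]
cover [0.697 0.033 0.1  ]
reagent_bottle [ 0.697 -0.195  0.   ]
bath_lid [0.589 0.259 0.   ]
test_cup [ 0.53 -0.21  0.  ]
scene 66 angle from -x deg 92.9 [  6. -60.] [ 17. -26.]
cover [0.692 0.032 0.1  ]
reagent_bottle [ 0.698 -0.196  0.   ]
bath_lid [0.584 0.248 0.   ]
test_cup [ 0.536 -0.207 -0.   ]
```

The top estimate took in stray pixels (brass and pipe), so I redo it on the lever's own component and look from above.

Run:
```python
from b import *
p=arm.grab_frame("top");r=arm.masks_of(p,"yellow_handle")[:1];h=cv2.cvtColor(p["frame"],cv2.COLOR_RGB2HSV)
k=((h[...,0]>24)&(h[...,0]<32)&(h[...,1]>170)&(h[...,2]>150)).astype(np.uint8)
n,l,st,ce=cv2.connectedComponentsWithStats(k)
for i in range(1,n):
    if st[i,4]<25: continue
    v,u=np.nonzero(l==i);B=box(np.array([world(p,(a,b),.08) for a,b in zip(u,v)]))
    f=cv2.fitLine(B.astype(np.float32),cv2.DIST_L2,0,.01,.01).ravel();print(st[i],B.mean(0).round(),np.degrees(np.arctan2(abs(f[1]),-f[0]*np.sign(f[1]))).round(1))
cv2.imwrite("pics/t9.png",cv2.resize(cv2.cvtColor(p["frame"][220:360,220:440],cv2.COLOR_RGB2BGR),None,fx=3.6,fy=3.6,interpolation=cv2.INTER_CUBIC))
```

```text
[340 280  22   7 107] [ 14. -43.] 90.7
```

View pics/t9.png

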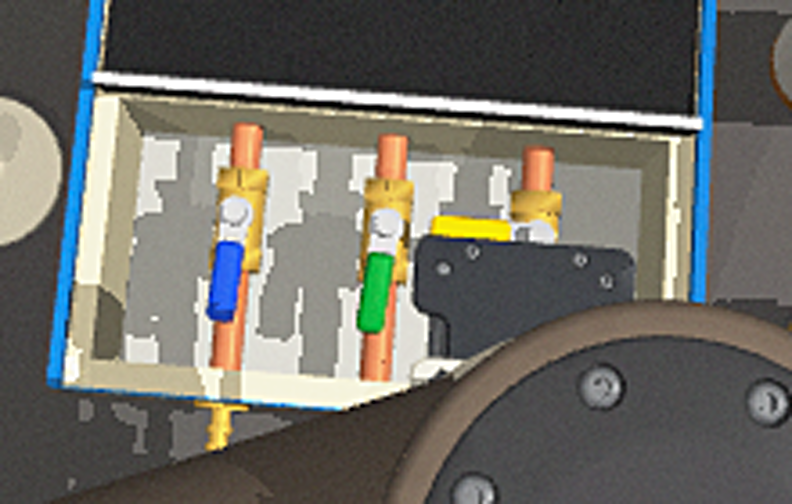

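From above, the yellow lever's edge (433,217)–(510,221) is parallel to the lip within about a degree. Green and blue still point to the near side, and the hand is clear. Handing in.

```bash
python3 -c "
from station import arm
s=arm.get_state();print(s['t'],s['force'].round(1),s['qd'].round(3));print(arm.job_done())"
```

```text
21.3 [-0.2 -0.1  1. ] [ 0.     0.    -0.     0.    -0.001 -0.001]
the job is handed in; nothing more can be done
None
```

The gas is shut off: the cover is back at its rear stop and the yellow handle is fully shut. I handed in at 21.3 s with the hand clear; no verdict was reported.

**How it was done:** Closed fingertips pushed the lip back with 3–7 N while it slid, rising to about 25 N (31 N counting all axes) against the stop. They then pushed the yellow handle clockwise with about 5–9 N, reaching about 18 N in all when it stalled.

**Last checks:**
- **Cover:** the lip's centre is at x = 0.626 m, which puts the cover at about +136 mm in the box frame, against 137 mm fully open.
- **Yellow handle:** it measures 90.7° from the top camera and about 91–93° from the scene camera.
- **Green and blue handles:** they still point to the near side. Their positions from the scene camera agree with the first look to about 3 mm for green and 9 mm for blue; I put the blue shift down to network noise, since the hand never came near it.
- **Bottle, lid and cup:** they are within about 8 mm of the first measurements, which is within the detector's scatter.

**Disagreements:**
- **Reported height:** the reported tool z was about 41 mm lower than where both depth and picture showed the fingertips. The offset was the same at every height I could check, so I used the camera value, and the contacts confirmed it.
- **Handle angle:** one early top-camera reading of the handle gave 84.1°. It had taken in brass and pipe pixels, and the cleaned measurement replaced it.

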